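# Move the painted dial from the turntable to the drying rack

## Task

Slide the tall arched clock dial straight up out of its slotted holder on the freely spinning painting turntable, and stand it on edge between the dowels of an empty bay of the drying rack, fully down on the board and about centred across it. Lower it in rather than dropping it, do not set the turntable whirling, leave the small square dial in its holder on the turntable, and leave the blank already in the rack, the bottle and the stone where they are.

Things in the scene. Friction and masses are not known exactly. Their poses are not given: they have to be found in the camera images.
- arched_dial: the dial to move: cream-painted wooden clock dial with a round-arched top, 84 wide, 120 high at the crown (arch radius 42), 9 thick, about 90 g, standing on edge in its holder. Origin: middle of its bottom edge; z up along its height, x through its thickness, y along its width. The painted strokes are on the -x face; either face may point either way in the rack
- small_dial: cream square-topped dial, 70 wide, 72 high, 9 thick, standing in the other holder; stays there. Origin: middle of its bottom edge; z up, x through its thickness
- turntable: turntable on a fixed round foot. Origin: centre of the foot's underside on the bench, on the spin axis. Its round dark steel platter, 210 diameter, is 12 thick with its top 52 above the bench and turns almost without friction
- platter (a joint): angle of the platter about the vertical, rad, 0 at the start, counter-clockwise from above positive, no end stops
- tall_holder (a point): centre of the slot floor of the arched dial's wooden holder, 56 above the bench and 58 from the spin axis; turns with the platter. Its x axis points outward from the spin axis, along the slot; the dial's width runs along the slot. Slot 12 wide, 30 deep, 70 long, open at the ends; cheeks 12 thick, their tops 86 above the bench
- small_holder (a point): the same for the small dial's holder, on the far side of the spin axis (slot 56 long); its x axis is along the slot
- rack: wooden drying rack fixed to the bench: board 190 (x) by 120 (y) by 16 high with three bays side by side along x, 60 apart. Each bay is the 18 wide gap between two pairs of upright dowels (8 diameter, at 13 either side of the bay in x and 25 either side in y, tops 76 above the bench). Origin: centre of the board's underside
- bay0 (a point): centre of the bay at rack x = -60, on the board's top face; axes as the rack's. A dial standing in the bay has its width along y. Empty at the start
- bay1 (a point): centre of the middle bay, likewise. Empty at the start
- bay2 (a point): centre of the bay at rack x = +60, likewise. Occupied by the blank
- blank: bare plywood rectangle 80 wide, 85 high, 9 thick standing in one end bay of the rack; leave it. Origin: middle of its bottom edge
- bottle: brown glass bottle, 52 diameter, 130 high, standing on the bench; origin under its centre
- stone: grey round stone weight, 72 diameter, 38 high, on the bench; origin under its centre
There are look-alikes about, which are no part of the job. Leave any blue look-alike of the small_dial alone.

How it is judged:
By the outcome, as a careful person would: the job done as asked, in the order asked, and still so for the second after the job is handed in, with the robot touching nothing.
It also fails if it takes over 45 s, if anything falls off the work surface, if the arm or the gripper's body presses on something with over 40 N, if the wrist force passes 120 N, or if a joint passes its speed limit or range.

## Robot

A 6-joint arm with a two-finger parallel gripper is mounted at the origin on the work surface. World frame = base frame: x ahead of the robot, y to its left, z up, the work surface at z = 0. Lengths are in m, angles in rad, forces in N, time in s.
With the tool pointing down it reaches from about 0.325 to 0.75 m from the base axis. Payload 7.6 kg.
Tool frame: the origin (TCP) lies at the very end of the fingers, on their centre line; the grasp point (between the pads) lies 19 mm behind it; z points along the fingers, y is the line along which they close (so a half turn about z gives the same grasp; the last joint's range is limited). The gripper opens to 85 mm and grips with 20 to 120 N. Pads are 22 mm wide; open, the fingers measure 114 mm over their backs; the gripper's body (76 mm by 85 mm) begins 54 mm behind the grasp point. The pads swing forward as they close: fully open they stand 13 mm farther back than shut.
Start: joints at [1.143, 0.052, 1.401, -0, 1.689, -0.07], TCP at [0.184, 0.492, 0.231] pointing down, gripper open.
Joint ranges: [-2.9, 2.9], [-0.91, 2.17], [0.12, 2.37], [-1.06, 4.2], [0.26, 2.73], [-2.93, 2.93]. Speed limits (rad/s): [2.57, 2.57, 3.01, 3.14, 3.14, 3.14].

## Interface

Orientations are given as [roll, pitch, yaw] about the fixed x, y, z axes, in that order (R = Rz(yaw) Ry(pitch) Rx(roll)).
In Python, from rig import sense, read_camera, hand_in, boxes_of, silhouettes gives the robot as it stands. The module is installed in compiled form; this text tells all that it offers.
- The arm moves only by the shell command python3 -m crank 'ROWS' [OPENING] [FORCE]. ROWS is JSON, a list that holds one entry, the list of rows, each a list of 6 numbers: the shift along the tool's x, y, z in mm, then the turn, a rotation vector about the tool's x, y, z in degrees. In form: [[[dx, dy, dz, rx, ry, rz], ...]]. A call has 1 to 20 rows; each row shifts and turns the commanded pose from where the row before left it, along the tool's axes as they then stand; what a row does not reach is not made up. A row lasts 1/10 s, in which the tool goes at most 50 mm and 8.59 degrees, less where a joint would pass 70% of its speed; a pose out of reach is approached as far as the arm can. A call with a gripper value outside its range is refused whole. OPENING is the finger opening in mm, from 0 to 85.4, set as the call begins (- or left out, the last holds). The fingers move at their own pace and stop on an object; FORCE is the grip in N (left out, the last holds). Time passes only in rows, so rows that do not move let the fingers close. It gives the time, the measured TCP pose, the force, the opening and the grip force at its end, in the units of the state.
- sense(): the state, without advancing time (a new reading comes with each control period).
- read_camera(name): name is "side" or "top"; returns a dict with "frame" (480x640x3 uint8, blue, green, red), "fx", "fy", "cx", "cy" (pixels), "origin" and "rotation" of the camera in the world. Camera axes: x right, y down, z forward; pixel columns grow to the right and rows downward; lengths in m; the calibration is good to about 2 mm. A picture is of the moment at which its call begins. There is no depth.
- hand_in(): hands the job in; it is judged then, once.
Trained networks look in a picture, given as the dict that the camera call returned (one of the last four; its "shot" number tells which), for a name from the list of things; names that differ only in an ending like _2 or _b are one class to them, and where a whole thing is asked for, a point or a joint stands for the part that bears it (a point fixed in the world has none). Each returns a list of dicts, best first, with "conf" (0 to 1); they miss things now and then, are a little off and sometimes report something else, mostly with a low value. They report only what shows in the picture. A call takes as long as a camera call. They do not tell look-alikes from the thing itself.
- boxes_of(picture, label): "bbox" ([left, top, right, bottom] in pixels, round what is visible of it).
- silhouettes(picture, label): "region" (480x640 bool, what is visible of it) and "bbox" ([left, top, right, bottom] in pixels, round what is visible of it).
The state is a dict: "time": time; "joints": joint angles; "dq": joint speeds; "tau": joint torques, N m; "eef_pos": TCP position; "ee_rot": TCP orientation; "contact_force": force on the tool from outside, world axes, zero at the start; "ft_torque": the same for the moment, N m; "gripper_width": opening from 0.0 (shut) to 1.0 (fully open); "grasp_force": force on a finger pad.
Only numpy, scipy, OpenCV 4.12 (cv2) and the standard library are available. Lean on these libraries where they do the work, as an engineer would, in place of code of your own. Each camera call takes 0.05 s, during which the arm holds its last target. There are 200 camera calls.

## Working session

There is one attempt and no reset: what is moved stays moved. The work goes in short steps, Python scripts to look and compute and a shell command to move; the robot and the scene stay as the last step left them, time stands still between calls to the robot, and variables do not carry over. Pictures are saved under pics/ and viewed, at most 10 in all, crops included, and the job is handed in when it is done.

```bash
mkdir -p pics
python3 - <<'E'
from rig import *
import cv2,pickle
for n in("side","top"):
    p=read_camera(n); cv2.imwrite(f"pics/{n}0.png",p["frame"]); pickle.dump(p,open(n+"0.pkl","wb"))
    print(n,p["fx"],p["cx"],p["cy"],p["origin"],p["rotation"])
    for l in["arched_dial","small_dial","turntable","tall_holder","small_holder","rack","blank","bottle","stone"]:
        print(l,[(b["bbox"],round(b["conf"],2)) for b in boxes_of(p,l)])
print(sense())
E
```

```text
side 457.71452028191715 325.81402758354363 238.9084589664396 [0.52867044 0.68358275 0.76178297] [-2.34656015 -0.0091309  -3.03316485]
arched_dial [([371.0, 129.2, 386.4, 178.0], 0.87), ([328.8, 314.0, 409.2, 425.3], 0.41)]
small_dial [([280.2, 166.4, 307.5, 190.6], 0.93), ([319.5, 233.3, 354.5, 269.1], 0.91), ([354.5, 168.7, 370.4, 207.0], 0.79), ([253.4, 195.1, 287.7, 218.7], 0.61)]
turntable [([327.8, 159.4, 407.5, 220.6], 0.88)]
tall_holder [([325.7, 155.0, 409.3, 216.2], 0.79)]
small_holder [([326.8, 157.4, 409.2, 219.4], 0.86)]
rack [([326.4, 157.4, 409.4, 215.1], 0.61), ([329.4, 313.1, 410.6, 422.9], 0.56)]
blank [([342.4, 370.1, 396.0, 403.7], 0.74)]
bottle [([232.2, 206.6, 263.1, 260.8], 0.78)]
stone [([383.7, 269.8, 414.9, 302.3], 0.9)]
top 568.9333118180597 319.21252182525853 240.38136728768677 [ 0.48103948 -0.01440597  1.07686478] [-3.03873717  0.00770884 -1.57896428]
arched_dial [([458.4, 275.4, 523.0, 297.5], 0.89)]
small_dial [([380.4, 132.7, 402.0, 178.0], 0.88), ([397.3, 261.4, 446.3, 278.7], 0.85), ([317.2, 230.2, 338.5, 265.6], 0.84), ([444.8, 152.3, 464.9, 196.8], 
[... 421 characters left out ...]
, 305.0, 310.9, 340.7], 0.95)]
{'time': 1.0, 'joints': array([ 1.14274933e+00,  5.22007133e-02,  1.40071001e+00,  5.91065487e-06,
        1.68856528e+00, -7.02968862e-02]), 'dq': array([-0.00108374, -0.00172766, -0.00145701, -0.00086397, -0.00053301,
        0.00067564]), 'tau': array([ 1.61142656e-03, -3.81550491e+01, -3.60310113e+01, -3.64917901e-05,
        2.78319703e-04, -2.20760882e-05]), 'eef_pos': array([0.1838244 , 0.49179385, 0.23131791]), 'ee_rot': array([3.14147588e+00, 2.33826049e-06, 2.78384323e+00]), 'contact_force': array([ 0.15444058, -0.335294  , -0.27136952]), 'ft_torque': array([0.02086363, 0.00427546, 0.02426565]), 'grasp_force': 0.0, 'gripper_width': 0.9998846430960301}
```

View pics/top0.png

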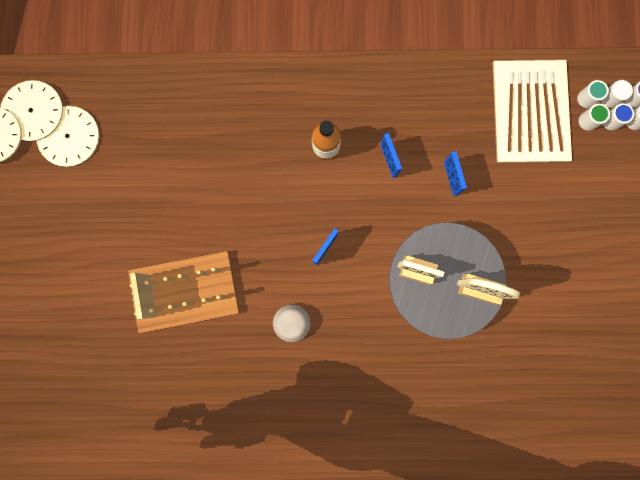

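View pics/side0.png

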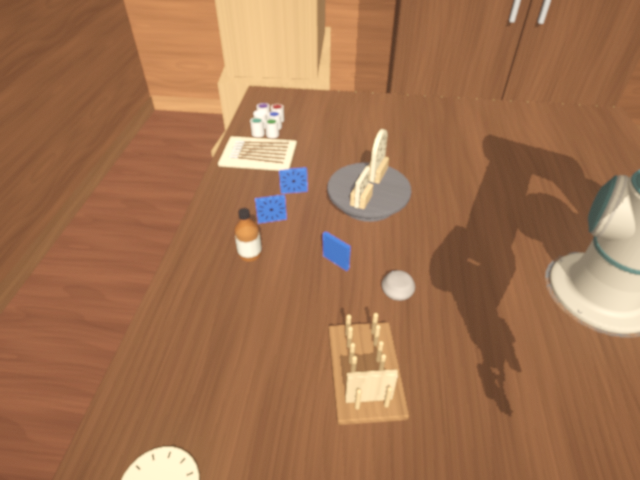

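The top view has the arched cream dial at about (490,287) and the small cream dial at (421,270), both on the platter at (448,281). The blue look-alikes are at (391,155), (455,174) and (326,246). The rack is at (185,292), with the blank in its left bay at about (143,295), so the middle and right bays are empty. The side view agrees: the dial is at (379,152) and the rack at (367,370).

```bash
cat > h.py <<'E'
import numpy as np, cv2, pickle
from scipy.spatial.transform import Rotation as Ro
def cam(p):
    r=np.array(p["rotation"]); R=Ro.from_euler("xyz",r).as_matrix() if r.ndim==1 else r
    return R,np.array(p["origin"])
def proj(p,X):
    R,o=cam(p); c=(np.atleast_2d(X)-o)@R
    return np.c_[p["fx"]*c[:,0]/c[:,2]+p["cx"],p["fy"]*c[:,1]/c[:,2]+p["cy"]]
def back(p,uv,z):
    R,o=cam(p); uv=np.atleast_2d(uv)
    d=np.c_[(uv[:,0]-p["cx"])/p["fx"],(uv[:,1]-p["cy"])/p["fy"],np.ones(len(uv))]@R.T
    return o+d*((z-o[2])/d[:,2])[:,None]
E
python3 - <<'E'
from h import *
t=pickle.load(open("top0.pkl","rb")); s=pickle.load(open("side0.pkl","rb"))
f=t["frame"]
hsv=cv2.cvtColor(f,cv2.COLOR_BGR2HSV); m=(hsv[...,1]<60).astype(np.uint8); m[:215]=0;m[345:]=0;m[:,:380]=0;m[:,512:]=0
c=max(cv2.findContours(m,0,2)[0],key=cv2.contourArea); hull=cv2.convexHull(c)[:,0].astype(float)
P=back(t,hull,0.052)[:,:2]
from scipy.optimize import least_squares
r=least_squares(lambda q:np.hypot(*(P-q[:2]).T)-q[2],[.4,-.2,.105],loss="soft_l1",f_scale=.001); print("platter",r.x)
print("stone",back(t,[290.5,323],.025),"bottle base?",back(t,[326,140],.06))
a=cv2.resize(f[215:345,385:530],None,fx=4.1,fy=4.1,interpolation=3); b=cv2.resize(f[240:345,120:250],None,fx=4.6,fy=4.6,interpolation=3)
cv2.imwrite("pics/ct.png",a); cv2.imwrite("pics/cr.png",b)
E
```

```text
platter [ 0.51391612 -0.23661761  0.10405718]
stone [[0.43799596 0.04665854 0.025     ]] bottle base? [[ 0.77062272 -0.02135411  0.06      ]]
```

View pics/ct.png

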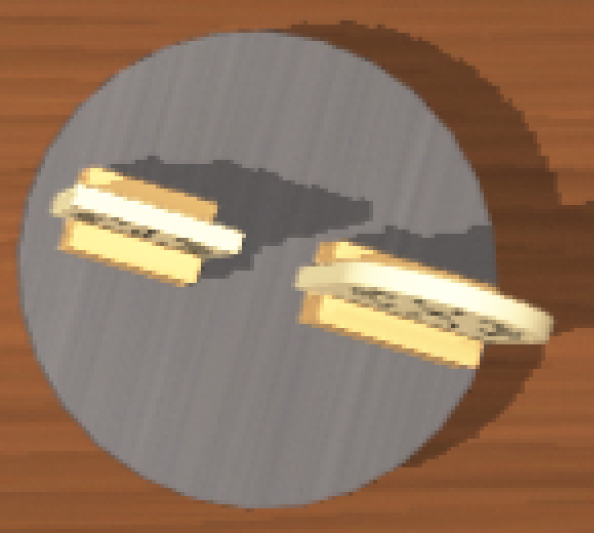

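View pics/cr.png

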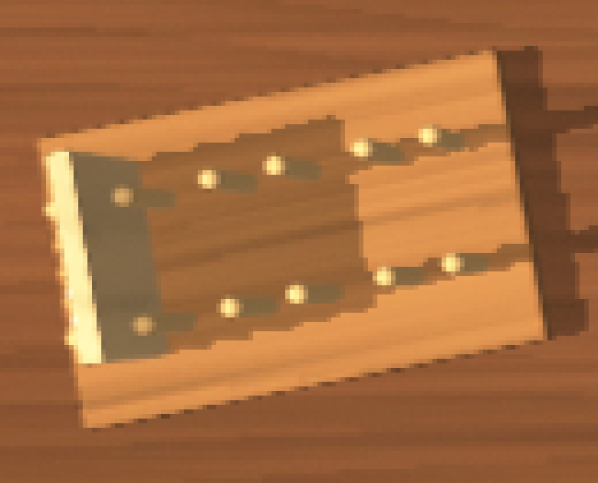

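The crops show the painted arched dial in its holder on the right of the platter, and bays 0 and 1 empty to the right of the blank. I'll fit the poses next.

```bash
cat > fit.py <<'E'
from h import *
from scipy.optimize import least_squares, minimize
def dialpts(x,y,z,phi):  # phi: direction of width in world
    a=np.linspace(0,np.pi,25); w=np.r_[-.042,.042,.042*np.cos(a)]; h=np.r_[0,0,.078+.042*np.sin(a)]
    P=[]
    for t in(-.0045,.0045):
        P.append(np.c_[x+w*np.cos(phi)-t*np.sin(phi),y+w*np.sin(phi)+t*np.cos(phi),z+h])
    return np.vstack(P)
def dialmask(p,*q,n=4):
    m=np.zeros((480*n,640*n),np.uint8); uv=(proj(p,dialpts(*q))+.5)*n-.5
    cv2.fillConvexPoly(m,cv2.convexHull(uv.round().astype(np.int32)),1); return m
E
python3 - <<'E'
from fit import *
from rig import *
t=read_camera("top"); s=read_camera("side")
u=np.array([[123,196],[143,325],[208,179],[230,307],[275,165],[296,294],[361,149],[385,277],[428,135],[451,264]])
u=(u+.5)/4.6-.5+[120,240]
L=np.array([[x,y*.025] for x in(.047,.013,-.013,-.047,-.073) for y in(1,-1)])
for sg in (1,-1):
    L2=L*[1,sg]
    def W(q,L,z): c,n=np.cos(q[2]),np.sin(q[2]); return np.c_[q[0]+c*L[:,0]-n*L[:,1],q[1]+n*L[:,0]+c*L[:,1],np.full(len(L),z)]
    r=least_squares(lambda q:(proj(t,W(q,L2,.076))-u).ravel(),[.46,.2,np.pi/2])
    print("rack",r.x,r.cost,"bays0,1",W(r.x,np.array([[-.06,0],[0,0]]),.016).round(4).tolist())
    if sg==1 or r.cost<5: best=r.x if r.cost<10 else None
    if best is not None: print("side proj dowels",proj(s,W(best,L2,.076)).round().tolist())
sil={}
for p,n in((t,"top"),(s,"side")):
    d=silhouettes(p,"arched_dial")[0]; print(n,d["bbox"],d["conf"]); sil[n]=(p,d["region"])
def cost(q,names):
    c=0
    for n in names:
        p,reg=sil[n]; R=np.kron(reg,np.ones((4,4),bool)); M=dialmask(p,q[0],q[1],.056,q[2])>0
        c+=1-(R&M).sum()/(R|M).sum()
    return c
for names in(["top"],["side"],["top","side"]):
    b=min((minimize(cost,[.5,-.295,a],args=(names,),method="Nelder-Mead",options=dict(initial_simplex=[[.5,-.295,a],[.505,-.295,a],[.5,-.29,a],[.5,-.295,a+.1]])) for a in(-1.4,-1.6,-1.8)),key=lambda r:r.fun)
    x,y,a=b.x; d=np.array([x-.5139,y+.2366]); print(names,b.x,b.fun,"r",np.hypot(*d),"dir",np.arctan2(d[1],d[0]))
np.save("dial.npy",b.x)
E
```

```text
rack [0.49721381 0.24729296 1.7850086 ] 4032.1193401282007 bays0,1 [[0.51, 0.1887, 0.016], [0.4972, 0.2473, 0.016]]
rack [0.49735292 0.2473389  1.75755709] 0.32598110487620796 bays0,1 [[0.5085, 0.1884, 0.016], [0.4974, 0.2473, 0.016]]
side proj dowels [[357.0, 374.0], [387.0, 372.0], [354.0, 356.0], [383.0, 354.0], [352.0, 343.0], [381.0, 341.0], [350.0, 327.0], [378.0, 325.0], [348.0, 315.0], [375.0, 313.0]]
top [457.4, 277.0, 522.5, 297.6] 0.85
side [370.8, 126.4, 385.5, 179.9] 0.73
['top'] [ 0.49655725 -0.29399185 -1.87121788] 0.05533279871692065 r 0.05995494354881502 dir -1.864253210833882
['side'] [ 0.49738025 -0.29571716 -1.86874331] 0.14305177111716616 r 0.06138192405684075 dir -1.8432865256890967
['top', 'side'] [ 0.49691689 -0.29383416 -1.88189496] 0.2191986022505269 r 0.05970071442856971 dir -1.8592506336031815
```

```bash
R='[-28.4,-31.3,0,0,0,0]'; python3 -m crank '[[[-28.4,-31.3,0,0,0,0],[-28.4,-31.3,0,0,0,0],[-28.4,-31.3,0,0,0,0],[-28.4,-31.3,0,0,0,0],[-28.4,-31.3,0,0,0,0],[-28.4,-31.3,0,0,0,0],[-28.4,-31.3,0,0,0,0],[-28.4,-31.3,0,0,0,0],[-28.4,-31.3,0,0,0,0],[-28.4,-31.3,0,0,0,0],[-28.4,-31.3,0,0,0,0],[-28.4,-31.3,0,0,0,0],[-28.4,-31.3,0,0,0,0],[-28.4,-31.3,0,0,0,0],[-28.4,-31.3,0,0,0,0],[-28.4,-31.3,0,0,0,0],[-28.4,-31.3,0,0,0,0],[-28.4,-31.3,0,0,0,0],[-28.4,-31.3,0,0,0,0],[-28.4,-31.3,0,0,0,0]]]' 32 20
python3 -m crank '[[[0,0,0,0,0,7.9],[0,0,0,0,0,7.9],[0,0,0,0,0,7.9],[0,0,0,0,0,7.9],[0,0,0,0,0,7.9],[0,0,0,0,0,7.9],[0,0,0,0,0,7.9],[0,0,0,0,0,7.9],[0,0,0,0,0,7.9],[0,0,0,0,0,7.9],[0,0,0,0,0,7.5],[0,0,0,0,0,0],[0,0,0,0,0,0]]]'
```

```text
time: 3.2
eef_pos: [0.497, -0.2953, 0.2311]
ee_rot: [3.141, 0.0, 2.784]
contact_force: [0.8, 0.1, -0.0]
gripper_width: 0.37
grasp_force: 0.0
time: 4.5
eef_pos: [0.4966, -0.2935, 0.2312]
ee_rot: [-3.142, -0.0, 1.278]
contact_force: [0.2, -0.1, 0.2]
gripper_width: 0.374
grasp_force: 0.0
```

```bash
python3 -m crank '[[[0,0,15,0,0,0],[0,0,15,0,0,0],[0,0,15,0,0,0],[0,0,12,0,0,0],[0,0,12,0,0,0],[0,0,10,0,0,0],[0,0,10,0,0,0],[0,0,8,0,0,0],[0,0,7,0,0,0],[0,0,5,0,0,0],[0,0,0,0,0,0],[0,0,0,0,0,0]]]'
python3 - <<'E'
from fit import *
from rig import *
s=read_camera("side"); t=read_camera("top")
a=cv2.resize(s["frame"][100:230,310:430],None,fx=4,fy=4,interpolation=3)
b=cv2.resize(t["frame"][215:345,385:530],None,fx=4,fy=4,interpolation=3)[:, :400+180]
b=cv2.resize(b[:, :],(a.shape[1]*0+310,520)); cv2.imwrite("pics/g1.png",np.hstack([a,b]))
E
```

```text
time: 5.7
eef_pos: [0.4968, -0.2936, 0.1226]
ee_rot: [3.141, 0.0, 1.274]
contact_force: [0.3, -0.2, -0.4]
gripper_width: 0.376
grasp_force: 0.0
```

View pics/g1.png

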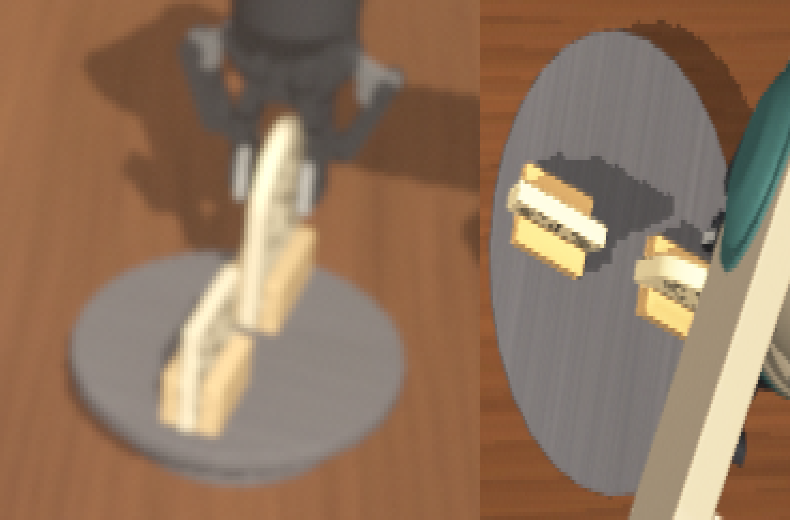

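The side crop shows the dial at (272,165) between the two pads at (241,172) and (306,187), with a gap on each side. The platter hasn't moved. I'll close gently.

```bash
N='';python3 -m crank '[[[0,0,0,0,0,0],[0,0,0,0,0,0],[0,0,0,0,0,0]]]' 16 20
python3 -m crank '[[[0,0,0,0,0,0],[0,0,0,0,0,0],[0,0,0,0,0,0],[0,0,0,0,0,0]]]' 11 20
python3 -m crank '[[[0,0,0,0,0,0],[0,0,0,0,0,0],[0,0,0,0,0,0],[0,0,0,0,0,0]]]' 3 30
```

```text
time: 6.1
eef_pos: [0.4967, -0.2935, 0.1224]
ee_rot: [3.141, -0.0, 1.274]
contact_force: [0.6, -0.2, 0.8]
gripper_width: 0.189
grasp_force: 0.0
time: 6.5
eef_pos: [0.4967, -0.2935, 0.1223]
ee_rot: [3.142, -0.0, 1.274]
contact_force: [-0.5, 0.1, -1.2]
gripper_width: 0.126
grasp_force: 0.0
time: 6.9
eef_pos: [0.4967, -0.2935, 0.1223]
ee_rot: [3.142, -0.0, 1.274]
contact_force: [0.9, 0.1, 0.3]
gripper_width: 0.103
grasp_force: 30.2
```

```bash
python3 -m crank '[[[0,0,-2,0,0,0],[0,0,-4,0,0,0],[0,0,-4,0,0,0],[0,0,-4,0,0,0],[0,0,-4,0,0,0],[0,0,-4,0,0,0],[0,0,-4,0,0,0],[0,0,-4,0,0,0],[0,0,-4,0,0,0],[0,0,-6,0,0,0],[0,0,-10,0,0,0],[0,0,-12,0,0,0],[0,0,-12,0,0,0],[0,0,-12,0,0,0],[0,0,-12,0,0,0],[0,0,-10,0,0,0],[0,0,-6,0,0,0],[0,0,0,0,0,0]]]'
python3 - <<'E'
from fit import *
from rig import *
s=read_camera("side"); t=read_camera("top")
a=cv2.resize(s["frame"][80:230,310:430],None,fx=3.4,fy=3.4,interpolation=3)
b=cv2.resize(t["frame"][215:365,385:500],None,fx=3.4,fy=3.4,interpolation=3)
cv2.imwrite("pics/g2.png",np.hstack([a,b]))
for n,p in(("side",s),("top",t)): print(n,[(d["bbox"],d["conf"]) for d in boxes_of(p,"arched_dial")])
x=sense()["eef_pos"]
for dz in(.062,.066,.070): print(dz,proj(s,dialpts(x[0],x[1],x[2]-dz,1.274)).min(0),proj(s,dialpts(x[0],x[1],x[2]-dz,1.274)).max(0))
E
```

```text
time: 8.7
eef_pos: [0.4969, -0.2937, 0.2374]
ee_rot: [3.14, 0.0, 1.274]
contact_force: [0.4, 0.3, -1.0]
gripper_width: 0.097
grasp_force: 30.0
side [([374.9, 82.3, 387.2, 139.4], 0.75)]
top [([475.6, 273.8, 522.6, 290.5], 0.9)]
0.062 [373.27667999  83.18610582] [391.61364182 141.57574903]
0.066 [373.1381223   84.86776059] [391.42488744 143.04155945]
0.07 [373.00028137  86.54035174] [391.23712333 144.49976985]
```

View pics/g2.png

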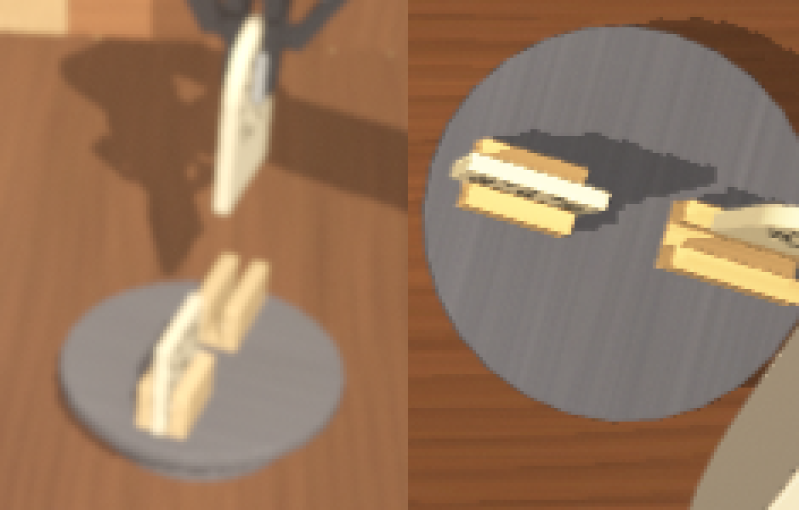

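The side crop shows the dial clear of the empty holder, with its bottom edge at (220,212) and the holder at (235,300). The platter has stayed put and the small dial is still in its holder. Next is the move to bay0.

```bash
python3 -m crank '[[[10,-2.8,0,0,0,0],[20,-5.6,0,0,0,0],[33,-9.2,0,0,0,0],[33,-9.2,0,0,0,0],[33,-9.2,0,0,0,0],[33,-9.2,0,0,0,0],[33,-9.2,0,0,0,0],[33,-9.2,0,0,0,0],[33,-9.2,0,0,0,0],[33,-9.2,0,0,0,0],[33,-9.2,0,0,0,0],[33,-9.2,0,0,0,0],[33,-9.2,0,0,0,0],[33,-9.2,0,0,0,0],[24,-6.7,0,0,0,0],[14.4,-4.0,0,0,0,0],[0,0,0,0,0,0]]]'
python3 -m crank '[[[0,0,0,0,0,4],[0,0,0,0,0,7],[0,0,0,0,0,7],[0,0,0,0,0,7],[0,0,0,0,0,7],[0,0,0,0,0,7],[0,0,0,0,0,7],[0,0,0,0,0,7],[0,0,0,0,0,6],[0,0,0,0,0,3.3],[0,0,0,0,0,0],[0,0,0,0,0,0]]]'
```

```text
time: 10.6
eef_pos: [0.508, 0.19, 0.2359]
ee_rot: [-3.141, 0.0, 1.277]
contact_force: [-0.2, 0.7, -1.1]
gripper_width: 0.1
grasp_force: 30.0
time: 11.8
eef_pos: [0.5086, 0.1877, 0.2363]
ee_rot: [3.141, 0.0, 0.187]
contact_force: [-0.0, -0.3, 0.3]
gripper_width: 0.101
grasp_force: 30.0
```

```bash
python3 -m crank '[[[0,0,8,0,0,0],[0,0,12,0,0,0],[0,0,12,0,0,0],[0,0,12,0,0,0],[0,0,12,0,0,0],[0,0,12,0,0,0],[0,0,8,0,0,0],[0,0,4,0,0,0],[0,0,0,0,0,0],[0,0,0,0,0,0]]]'
python3 - <<'E'
from fit import *
from rig import *
s=read_camera("side"); t=read_camera("top"); pickle.dump(s,open("s3.pkl","wb"));pickle.dump(t,open("t3.pkl","wb"))
a=cv2.resize(s["frame"][265:395,315:415],None,fx=4,fy=4,interpolation=3)
b=cv2.resize(t["frame"][235:365,150:250],None,fx=4,fy=4,interpolation=3)
cv2.imwrite("pics/g3.png",np.hstack([a,b]))
x=sense(); print(x["eef_pos"],x["ee_rot"]); e=x["eef_pos"]
for n,p in(("side",s),("top",t)):
    print(n,proj(p,dialpts(*e[:2],e[2]-.066,x["ee_rot"][2]))[[0,1,27,28]].round(1).tolist(),[d["bbox"] for d in boxes_of(p,"arched_dial")])
E
```

```text
time: 12.8
eef_pos: [0.5089, 0.1886, 0.1569]
ee_rot: [-3.141, -0.001, 0.187]
contact_force: [-0.6, -0.4, -0.7]
gripper_width: 0.097
grasp_force: 30.1
[0.5089003  0.18859434 0.15703183] [-3.14140483e+00 -1.31910426e-03  1.86792247e-01]
side [[386.0, 311.5], [339.7, 314.3], [386.9, 315.6], [340.2, 318.4]] [[338.9, 268.4, 392.9, 312.9]]
top [[213.0, 307.3], [204.6, 259.6], [207.9, 308.4], [199.5, 260.6]] []
```

View pics/g3.png

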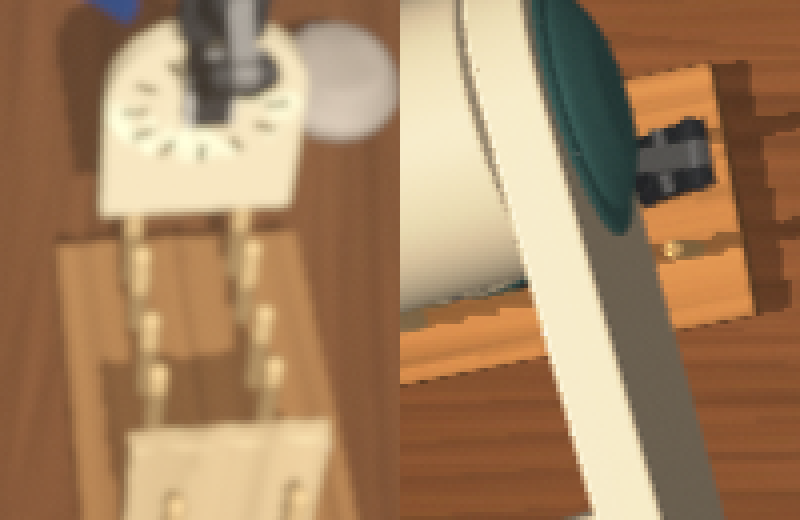

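The side crop shows the dial's bottom edge from about (98,215) to (293,207), just above the bay0 dowels at (133,215)/(241,210) and (141,252)/(249,247). Scaled back to the full image, this agrees with the prediction to about 1 px, or 2 mm. I'll shift 1 mm towards the blank's side and lower slowly.

```bash
python3 -m crank '[[[0,-1,0,0,0,0],[0,0,2,0,0,0],[0,0,3,0,0,0],[0,0,3,0,0,0],[0,0,3,0,0,0],[0,0,3,0,0,0],[0,0,3,0,0,0],[0,0,3,0,0,0],[0,0,0,0,0,0]]]'
python3 - <<'E'
from fit import *
from rig import *
x=sense();print(x["contact_force"],x["ft_torque"])
E
```

```text
time: 13.9
eef_pos: [0.5081, 0.1894, 0.1357]
ee_rot: [-3.142, 0.001, 0.187]
contact_force: [-0.6, 0.2, -0.4]
gripper_width: 0.098
grasp_force: 30.1
[-0.59994538  0.24437679 -0.37830958] [ 0.06034749  0.02205341 -0.00590752]
```

```bash
python3 -m crank '[[[0,0,4,0,0,0],[0,0,4,0,0,0],[0,0,4,0,0,0],[0,0,4,0,0,0],[0,0,4,0,0,0],[0,0,4,0,0,0],[0,0,4,0,0,0],[0,0,4,0,0,0],[0,0,4,0,0,0],[0,0,4,0,0,0],[0,0,4,0,0,0],[0,0,2,0,0,0],[0,0,0,0,0,0]]]'
python3 -m crank '[[[0,0,2,0,0,0],[0,0,1.5,0,0,0],[0,0,1,0,0,0],[0,0,1,0,0,0],[0,0,0,0,0,0]]]'
```

```text
time: 15.2
eef_pos: [0.5082, 0.1894, 0.0899]
ee_rot: [-3.142, 0.001, 0.187]
contact_force: [0.1, -1.1, -0.4]
gripper_width: 0.103
grasp_force: 30.1
time: 15.7
eef_pos: [0.5083, 0.1895, 0.0847]
ee_rot: [-3.141, 0.0, 0.187]
contact_force: [0.1, -0.5, -0.6]
gripper_width: 0.098
grasp_force: 30.1
```

```bash
python3 -m crank '[[[0,0,1,0,0,0],[0,0,1,0,0,0],[0,0,0,0,0,0]]]'
python3 -m crank '[[[0,0,0.5,0,0,0],[0,0,0.5,0,0,0],[0,0,0,0,0,0]]]'
```

```text
time: 16.0
eef_pos: [0.5083, 0.1894, 0.0826]
ee_rot: [-3.142, 0.0, 0.187]
contact_force: [0.3, -0.4, -1.4]
gripper_width: 0.103
grasp_force: 30.1
time: 16.3
eef_pos: [0.5085, 0.1895, 0.0823]
ee_rot: [-3.141, -0.001, 0.187]
contact_force: [-2.3, -0.2, 4.0]
gripper_width: 0.105
grasp_force: 30.6
```

Upward force of 4 N at the expected height, so the dial is on the board. Releasing.

```bash
python3 -m crank '[[[0,0,0,0,0,0],[0,0,0,0,0,0],[0,0,0,0,0,0],[0,0,0,0,0,0]]]' 12 20
python3 -m crank '[[[0,0,0,0,0,0],[0,0,0,0,0,0],[0,0,0,0,0,0],[0,0,0,0,0,0],[0,0,-2,0,0,0],[0,0,-4,0,0,0],[0,0,-6,0,0,0],[0,0,-10,0,0,0],[0,0,-15,0,0,0],[0,0,-25,0,0,0],[0,0,-30,0,0,0],[0,0,-30,0,0,0],[0,0,-30,0,0,0],[0,0,0,0,0,0]]]' 28
python3 -m crank '[[[-40,0,0,0,0,0],[-40,0,0,0,0,0],[-40,0,0,0,0,0],[0,0,0,0,0,0]]]'
python3 - <<'E'
from fit import *
from rig import *
s=read_camera("side"); t=read_camera("top")
a=cv2.resize(s["frame"][265:425,315:415],None,fx=3.5,fy=3.5,interpolation=3)
b=cv2.resize(t["frame"][235:395,120:245],None,fx=3.5,fy=3.5,interpolation=3)
cv2.imwrite("pics/g4.png",np.hstack([a,b]))
cv2.imwrite("pics/top4.png",t["frame"])
for n,p in(("side",s),("top",t)):
    print(n,proj(p,dialpts(.5085,.1884,.016,.187))[[0,1,14,27,28,41]].round(1).tolist(),[d["bbox"] for d in boxes_of(p,"arched_dial")])
E
```

```text
time: 16.7
eef_pos: [0.5084, 0.1895, 0.0817]
ee_rot: [-3.142, 0.0, 0.187]
contact_force: [0.5, -0.2, 0.4]
gripper_width: 0.139
grasp_force: 0.0
time: 18.1
eef_pos: [0.51, 0.19, 0.2406]
ee_rot: [-3.14, -0.01, 0.187]
contact_force: [-0.1, 0.3, 0.7]
gripper_width: 0.327
grasp_force: 0.0
time: 18.5
eef_pos: [0.3873, 0.1667, 0.2343]
ee_rot: [-3.141, -0.0, 0.188]
contact_force: [0.3, 0.1, -0.3]
gripper_width: 0.333
grasp_force: 0.0
side [[382.3, 335.0], [338.7, 337.8], [364.9, 297.2], [383.1, 339.0], [339.2, 341.8], [365.6, 301.4]] [[337.8, 299.4, 386.7, 340.1]]
top [[220.9, 307.0], [213.0, 262.6], [203.4, 282.9], [216.2, 307.9], [208.3, 263.5], [198.1, 283.9]] [[198.5, 259.1, 220.1, 308.7]]
```

View pics/g4.png

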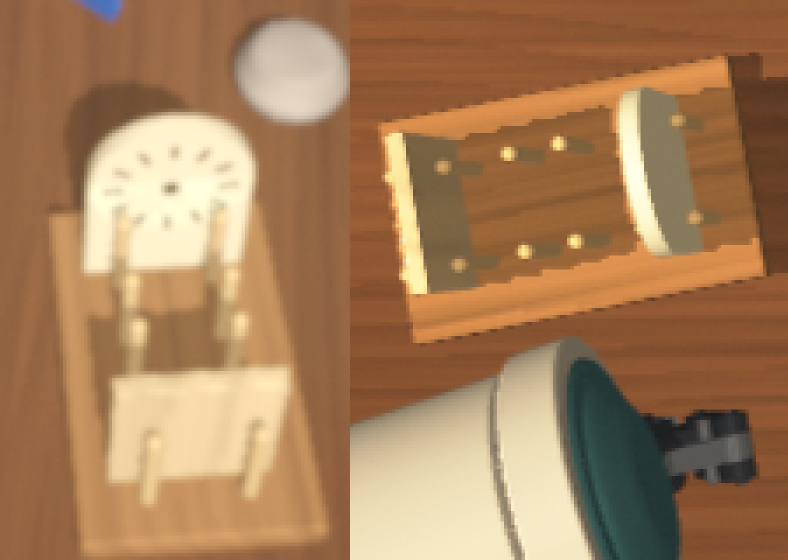

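View pics/top4.png

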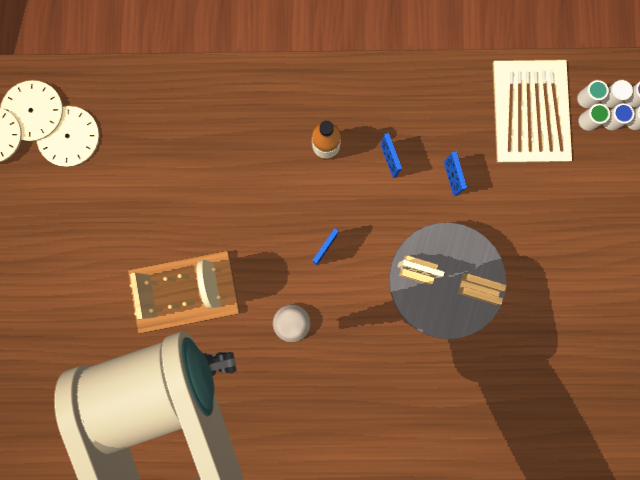

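The crop shows the arched dial standing between the bay0 dowels, its base at (85,272)–(240,268) in the side view. It matches the predicted seated pose to within a few pixels. The full top view shows the small dial (420,270), blank (145,295), bottle (326,140), stone (291,323) and platter all where they were.

```bash
python3 -c "
from rig import *
print(hand_in())"
```

```text
the job is handed in; nothing more can be done
None
```

The arched dial is standing in bay0 of the drying rack, down on the board and about centred; the turntable stayed still, nothing else was moved, and the job is handed in.

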